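# Lay out the coffee board in the pantry

### The job

Lay out the serving board: stand the ceramic canister in the middle of the cork mat at the coffee machine's end of the row, the square tin in the middle of the mat at the opposite end, and the glass jar in the middle of the mat between them; then put the small round tin squarely on top of the square tin. Everything stands upright, and the open cup and the pepper mill stay where they are.

Things in the scene. Friction and masses are not known exactly. Their poses are not given: they have to be found in the camera images.
- canister_mid (a point): White ceramic canister with a flush pale wood lid: an upright cylinder 60 mm across and 90 mm high. Origin: its centre, half-way up, so 45 mm above what it stands on; z up. Loose, starts upright on the counter.
- jar_mid (a point): Glass jar full of dark coffee, so dark brown all over, with a narrower black cap: an upright cylinder 52 mm across, 84 mm high in all; the top 20 mm is the cap, 46 mm across. Origin: its centre, half-way up, so 42 mm above what it stands on; z up. Loose, starts upright on the counter.
- tea_tin_mid (a point): Square tea tin of bare aluminium with a flat top, 56 x 56 mm and 70 mm high; x and y axes square to its faces; it starts at any yaw. Origin: its centre, half-way up, so 35 mm above what it stands on; z up. Loose, starts upright on the counter.
- spice_tin_mid (a point): Small low round tin of bare steel with a flat top, 54 mm across and 45 mm high. Origin: its centre, half-way up, so 22.5 mm above what it stands on; z up. Loose, starts upright on the counter.
- mat_a: Round cork mat, 80 mm across, 4 mm thick, fixed on the dark wood serving board: an end one of three in a row, 110 mm apart. Origin: centre of its underside (things on it stand 4 mm above this); z up; the row runs along its y axis, mat_a to +y, mat_c to -y. Either end may be the one nearer the coffee machine.
- mat_b: Round cork mat, 80 mm across, 4 mm thick, fixed on the dark wood serving board: the middle one of three in a row, 110 mm apart. Origin: centre of its underside (things on it stand 4 mm above this); z up; the row runs along its y axis, mat_a to +y, mat_c to -y. The board, 340 mm long (y), 130 mm wide (x), 18 mm thick, is centred under it and fixed.
- mat_c: Round cork mat, 80 mm across, 4 mm thick, fixed on the dark wood serving board: the other end one of three in a row, 110 mm apart. Origin: centre of its underside (things on it stand 4 mm above this); z up; the row runs along its y axis, mat_a to +y, mat_c to -y. 
- coffee_machine: Black and steel capsule coffee machine, 120 mm wide (y), 240 mm deep (x), 250 mm high, fixed on the counter off one end of the board, at the left or the right side of the counter (a steel kettle, 225 mm high and 170 mm across, stands at the other side). Origin: centre of its underside.
- cup_mid (a point): White ceramic cup without a handle, open at the top, 74 mm across the rim and 85 mm high. A bystander, not to be moved. Origin: on its axis, half-way up, 42.5 mm above the counter.
- mill_mid (a point): Dark wood pepper mill, waisted, 52 mm across at the foot, 120 mm high. A bystander, not to be moved. Origin: on its axis, half-way up, 60 mm above the counter.

How it is judged:
At the end, for the whole second after the job is handed in: Canister on the end mat nearer the coffee machine, square tin on the opposite end mat, jar on the middle mat, each within 15 mm of the centre; round tin on the square tin within 12 mm of its centre; all upright within 0.1 rad, within 6 mm of resting height, at rest (horizontal distance between jar_mid and mat_b below 0.015 m and z of jar_mid in the frame of mat_b between 0.04 and 0.052 m and angle between each of jar_mid, spice_tin_mid's own z axis and vertical below 0.1 rad and horizontal distance between spice_tin_mid and tea_tin_mid below 0.012 m and z of spice_tin_mid in the frame of tea_tin_mid between 0.0515 and 0.0635 m and ((world y of coffee_machine above 0 m and horizontal distance between canister_mid and mat_a below 0.015 m and z of canister_mid in the frame of mat_a between 0.043 and 0.055 m and angle between each of canister_mid, tea_tin_mid's own z axis and vertical below 0.1 rad and horizontal distance between tea_tin_mid and mat_c below 0.015 m and z of tea_tin_mid in the frame of mat_c between 0.033 and 0.045 m) or (world y of coffee_machine below 0 m and horizontal distance between canister_mid and mat_c below 0.015 m and z of canister_mid in the frame of mat_c between 0.043 and 0.055 m and angle between each of canister_mid, tea_tin_mid's own z axis and vertical below 0.1 rad and horizontal distance between tea_tin_mid and mat_a below 0.015 m and z of tea_tin_mid in the frame of mat_a between 0.033 and 0.045 m)) and linear speed of each of canister, jar, tea_tin, spice_tin below 0.01 m/s and angular speed of each of canister, jar, tea_tin, spice_tin below 0.1 rad/s); the robot touches nothing.
It fails at once if the cup is moved by more than 20 mm (distance of cup_mid from where it was at the start of the episode above 0.02 m).
It fails at once if the pepper mill is moved by more than 20 mm (distance of mill_mid from where it was at the start of the episode above 0.02 m).
It also fails if it takes over 128 s, if anything falls off the work surface, if the arm or the gripper's body presses on something with over 40 N, if the wrist force passes 120 N, or if a joint passes its speed limit or range.

### The arm

A 7-joint arm with a two-finger parallel gripper is mounted at the origin on the work surface. World frame = base frame: x ahead of the robot, y to its left, z up, the work surface at z = 0. Lengths are in m, angles in rad, forces in N, time in s.
With the tool pointing down it reaches from about 0.4 to 0.875 m from the base axis. Payload 19.3 kg.
Tool frame: the origin (TCP) lies midway between the tips of the shut fingers; the grasp point (between the pads) lies 19 mm behind it; z points along the fingers, y is the direction in which the jaws open and shut (so a half turn about z gives the same grasp; the last joint's range is limited). The gripper opens to 85 mm and grips with 20 to 120 N. Pads are 22 mm wide; open, the fingers measure 114 mm over their backs; the gripper's body (76 mm by 85 mm) begins 54 mm behind the grasp point. The pads swing forward as they close: fully open they stand 13 mm farther back than shut.
Start: joints at [-1.205, 0.521, -0.036, 1.599, 0.021, 1.021, -0.113], TCP at [0.264, 0.567, 0.231] pointing down, gripper open.
Joint ranges: [-2.91, 2.91], [-0.3, 2.13], [-1.5, 1.42], [0.17, 2.43], [-1.26, 4.41], [0.16, 1.93], [-2.52, 2.52]. Speed limits (rad/s): [1.89, 1.89, 2.39, 2.39, 3.01, 3.01, 3.01].

### API

Orientations are given as [roll, pitch, yaw] about the fixed x, y, z axes, in that order (R = Rz(yaw) Ry(pitch) Rx(roll)).
In Python, from workcell import bot, eyes gives the robot as it stands. The module is installed in compiled form; this text tells all that it offers.
- The arm moves only by the shell command python3 -m jog 'ROWS' [FORCE]. ROWS is JSON, a list of rows, each an object with "delta_pos": the shift along the world's x, y, z in mm, a list of three; "spin": the turn about the world's z in rad; "claw": the closure, from 0 (fully open) to 1 (shut). In form: [{"delta_pos": [tx, ty, tz], "spin": spin, "claw": claw}, ...]. A call has 1 to 8 rows; each row is the pose to reach, as a shift and turn from the pose measured when the call began; what a row does not reach only later rows make up. A row lasts 1/10 s, in which the tool goes at most 50 mm and 8.59 degrees, less where a joint would pass 70% of its speed; a pose out of reach is approached as far as the arm can. A call with a gripper value outside its range is refused whole. The fingers move at their own pace and stop on an object; FORCE is the grip in N (left out, the last holds). Time passes only in rows, so rows that repeat a pose let the fingers close. It gives the time, the measured TCP pose, the force and the opening at its end, in the units of the state.
- bot.observe(): the state, without advancing time (a new reading comes with each control period).
- eyes.grab_frame(name): name is "scene" or "side" or "wrist"; returns the picture (480x640x3 uint8, blue, green, red); there is no depth.
- eyes.camera_params(name): a dict with "fx", "fy", "cx", "cy" (pixels), "k1" (the pictures are not rectified: a ray, as slopes to the right and down, at radius r is drawn at 1 + k1 r^2 times it, then the intrinsics apply), "origin" and "attitude" of the camera in the world. Camera axes: x right, y up, looking along -z (the intrinsics and any distortion apply to the point x, -y, -z); pixel columns grow to the right and rows downward; lengths in m; the calibration is good to about 2 mm. A picture is of the moment at which its call begins: read the wrist's pose just before it. camera_params takes no time and is no camera call; for the wrist camera it gives the pose at the moment of the call.
- bot.job_done(): hands the job in, once; it reports no verdict.
The state is a dict: "clock": time; "qpos": joint angles; "qd": joint speeds; "joint_efforts": joint torques, N m; "position": TCP position; "tool_rot": TCP orientation; "force": force on the tool from outside, world axes, zero at the start; "moment": the same for the moment, N m; "grip_width": finger opening in m.
Only numpy, scipy, OpenCV 4.12 (cv2) and the standard library are available. Lean on these libraries where they do the work, as an engineer would, in place of code of your own. Each camera call takes 0.05 s, during which the arm holds its last target. There are 200 camera calls.

## Working session

There is one attempt and no reset: what is moved stays moved. The work goes in short steps, Python scripts to look and compute and a shell command to move; the robot and the scene stay as the last step left them, time stands still between calls to the robot, and variables do not carry over. Pictures are saved under pics/ and viewed, about 12 in all and at most 16, crops included, and the job is handed in when it is done.

```bash
mkdir -p pics; cat > h.py <<'E'
import numpy as np, cv2
from scipy.spatial.transform import Rotation as Ro
from workcell import bot, eyes
def Rm(a):
    a=np.array(a,float)
    if a.shape==(3,3): return a
    if a.size==3: return Ro.from_euler('xyz',a).as_matrix()
    return Ro.from_quat(a).as_matrix()
def ray(p,uv):
    x=np.array(uv,float); d=((x[0]-p['cx'])/p['fx'],(x[1]-p['cy'])/p['fy'])
    rd=np.hypot(*d); r=rd
    for _ in range(30): r=rd/(1+p['k1']*r*r)
    s=r/rd if rd>0 else 1
    return np.array(p['origin']),Rm(p['attitude'])@np.array([d[0]*s,-d[1]*s,-1])
def plane(p,uv,z):
    o,d=ray(p,uv); return (o+d*(z-o[2])/d[2])[:2]
def proj(p,X):
    c=Rm(p['attitude']).T@(np.array(X,float)-p['origin']); a,b=c[0]/-c[2],-c[1]/-c[2]
    k=1+p['k1']*(a*a+b*b); return np.array([p['fx']*a*k+p['cx'],p['fy']*b*k+p['cy']])
E
python3 - <<'E'
from h import *
for n in("scene","side","wrist"):
    p=eyes.camera_params(n);print(n,p);cv2.imwrite(f"pics/{n}0.png",eyes.grab_frame(n))
print(bot.observe())
E
```

```text
scene {'fx': 504.51888877828986, 'fy': 504.51888877828986, 'cx': 314.80848151105465, 'cy': 242.47211024360342, 'k1': 0.02789292660848074, 'origin': array([ 1.14430099, -0.70079856,  1.35818168]), 'attitude': array([ 0.60567808, -0.0045619 ,  0.71373587])}
side {'fx': 446.9827333042369, 'fy': 446.9827333042369, 'cx': 320.3130459429343, 'cy': 243.02857048946387, 'k1': 0.0385017680302126, 'origin': array([ 0.41717533, -0.99937718,  0.67585325]), 'attitude': array([ 1.00514758, -0.02466319, -0.09554064])}
wrist {'fx': 361.03863020842647, 'fy': 361.03863020842647, 'cx': 322.7590098247346, 'cy': 241.66876611300637, 'k1': -0.04180704556964676, 'origin': array([0.19627799, 0.59868186, 0.3739331 ]), 'attitude': array([-2.96985401e-01,  8.01819674e-04,  1.13441058e+00])}
{'clock': 0.15, 'qpos': array([-1.20521585,  0.52187116, -0.03634567,  1.59983838,  0.0212116 ,
        1.02106866, -0.11279042]), 'qd': array([-0.0021937 , -0.00182711, -0.00284682, -0.00230334, -0.00056169,
        0.00017292, -0.00125972]), 'joint_efforts': array([ 1.22695215e-03, -9.27383566e+01,  1.98043697e+00, -3.70053864e+01,
        1.79668050e-02,  6.52062998e-03, -4.71089936e-05]), 'position': array([0.26374639, 0.56637561, 0.23087529]), 'tool_rot': array([-3.14079407e+00,  5.19679135e-05,  2.70583064e+00]), 'force': array([ 0.93939114,  0.26674468, -1.23573276]), 'moment': array([ 0.00321929,  0.02048296, -0.05460828]), 'grip_width': 0.0855069117467619}
```

View pics/scene0.png

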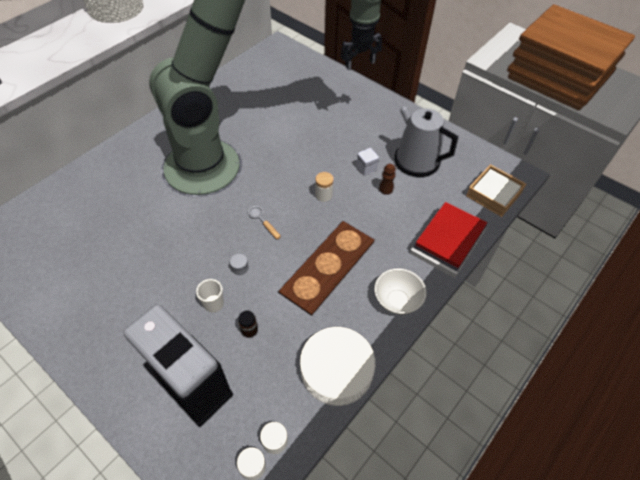

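View pics/side0.png

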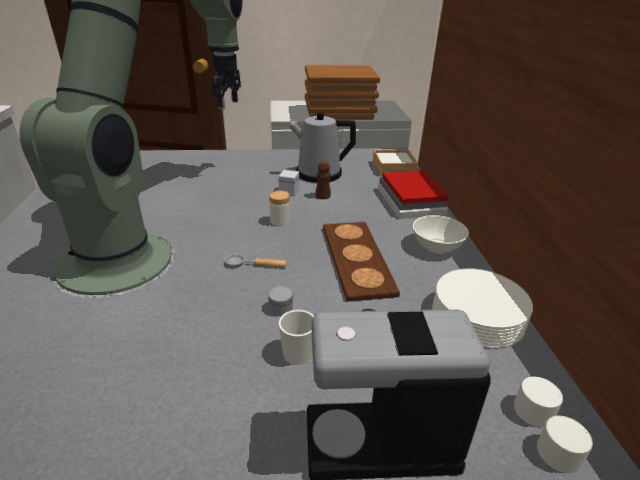

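The coffee machine is near the side camera (-y) and the kettle is at +y. So the canister goes to mat_c, the jar to mat_b and the tea tin to mat_a. In the scene view the canister is at (324,187), the tea tin at (368,160), the mill at (388,180), the spice tin at (239,263), the cup at (209,294) and the jar at (247,323). The mats are at (349,240), (328,263) and (307,288).

```bash
python3 - <<'E'
from h import *
im=cv2.imread("pics/scene0.png"); p=eyes.camera_params("scene")
cv2.imwrite("pics/crop1.png",cv2.resize(im[140:350,190:410],None,fx=2.8,fy=2.8,interpolation=cv2.INTER_CUBIC))
for n in("scene","side"):
    p=eyes.camera_params(n); hsv=cv2.cvtColor(cv2.imread(f"pics/{n}0.png"),cv2.COLOR_BGR2HSV)
    m=cv2.inRange(hsv,(5,90,140),(20,230,255))
    k,_,st,c=cv2.connectedComponentsWithStats(m)
    for s,cc in zip(st[1:],c[1:]):
        if s[4]>60 and 130<cc[1]<340: print(n,s,cc.round(1),plane(p,cc,.022).round(4),plane(p,cc,.09).round(4))
p=eyes.camera_params("scene")
for nm,uv,z in[("jar",(247,317),.084),("spice",(239,259),.045),("tea",(368,155),.07),("cup",(210,288),.085),("mill",(390,168),.12),("millfoot",(386,191),0)]:print(nm,plane(p,uv,z).round(3))
E
```

```text
scene [470 165  26  26  85] [479.8 177. ] [0.7985 0.5982] [0.8161 0.5321]
scene [316 172  17  15 190] [324.2 178.8] [0.3891 0.231 ] [0.4275 0.1835]
scene [263 221  17  18 104] [271.5 229.8] [ 0.4031 -0.0522] [ 0.4408 -0.0852]
scene [336 230  25  21 415] [348.2 240. ] [0.618  0.0809] [0.6448 0.0412]
scene [315 252  26  23 455] [327.8 262.8] [ 0.6247 -0.0291] [ 0.6512 -0.0633]
scene [293 276  27  24 507] [306.3 287.2] [ 0.6317 -0.1393] [ 0.6578 -0.1679]
side [270 191  20   9 149] [279.3 195. ] [0.4256 0.3239] [0.4247 0.1863]
side [335 224  28  15 325] [348.5 231.2] [0.618  0.0828] [ 0.5971 -0.0297]
side [343 244  30  18 402] [357.3 252.4] [ 0.625  -0.0271] [ 0.6034 -0.1282]
side [255 259  31   7 139] [271.  261.5] [ 0.3975 -0.0557] [ 0.3995 -0.1539]
side [352 268  32  20 505] [367.4 277.3] [ 0.6317 -0.1374] [ 0.6094 -0.2271]
jar [ 0.594 -0.345]
spice [ 0.418 -0.21 ]
tea [0.46  0.384]
cup [ 0.448 -0.35 ]
mill [0.579 0.343]
millfoot [0.578 0.346]
```

View pics/crop1.png

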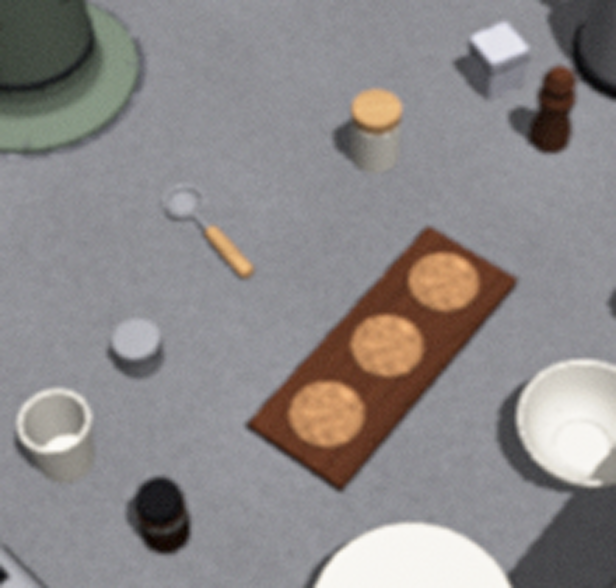

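The crop gives object tops (crop px): canister (376,110), tea corners (470,45), (500,24), (529,46), (497,68), spice (137,341), jar (161,500). The mats agree between views to 2 mm.

```bash
python3 - <<'E'
from h import *
p=eyes.camera_params("scene")
f=lambda u,v,z:plane(p,(190+u/2.8,140+v/2.8),z)
for nm,u,v,z in[("can",376,110,.09),("jar",161,500,.084),("spice",137,341,.045),("cup",55,425,.085)]:print(nm,f(u,v,z).round(4))
c=np.array([f(u,v,.07) for u,v in[(470,45),(500,24),(529,46),(497,68)]]);print(c.round(3),c.mean(0))
for a,b in zip(c,np.roll(c,-1,0)):print(np.arctan2(*(b-a)[::-1])%(np.pi/2),np.linalg.norm(a-b))
for uv in[(125,333),(160,307),(217,360),(187,395)]:print("mach",plane(p,uv,.25).round(3))
E
```

```text
can [0.4292 0.1821]
jar [ 0.5984 -0.3471]
spice [ 0.4247 -0.2177]
cup [ 0.4567 -0.3587]
[[0.437 0.357]
 [0.443 0.411]
 [0.494 0.404]
 [0.486 0.348]] [0.46487969 0.37987632]
1.4601322999848114 0.054397303272980715
1.439977717038051 0.05141195597726115
1.4408712451508134 0.056793522520294376
1.3922194302128874 0.05042391570639799
mach [ 0.478 -0.609]
mach [ 0.486 -0.511]
mach [ 0.691 -0.513]
mach [ 0.701 -0.61 ]
```

```bash
python3 -m jog '[{"delta_pos":[40,-40,0],"spin":0,"claw":0},{"delta_pos":[80,-80,0],"spin":0,"claw":0},{"delta_pos":[120,-120,0],"spin":0,"claw":0},{"delta_pos":[140,-150,0],"spin":0,"claw":0},{"delta_pos":[140,-150,0],"spin":0,"claw":0},{"delta_pos":[140,-150,0],"spin":0,"claw":0}]'; python3 - <<'E'
from h import *
p=eyes.camera_params("wrist");print(p,bot.observe()['position'],bot.observe()['tool_rot']);cv2.imwrite("pics/w1.png",eyes.grab_frame("wrist"))
E
```

```text
clock: 0.75
position: [0.4048, 0.4151, 0.2309]
tool_rot: [-3.141, 0.0, 2.703]
force: [-0.5, 1.1, -0.6]
grip_width: 0.0856
{'fx': 361.03863020842647, 'fy': 361.03863020842647, 'cx': 322.7590098247346, 'cy': 241.66876611300637, 'k1': -0.04180704556964676, 'origin': array([0.33741268, 0.44765953, 0.37401264]), 'attitude': array([-2.97206171e-01,  8.69433404e-04,  1.13144140e+00])} [0.40480612 0.41507257 0.23089571] [-3.14054371e+00  3.08562401e-04  2.70287537e+00]
```

View pics/w1.png

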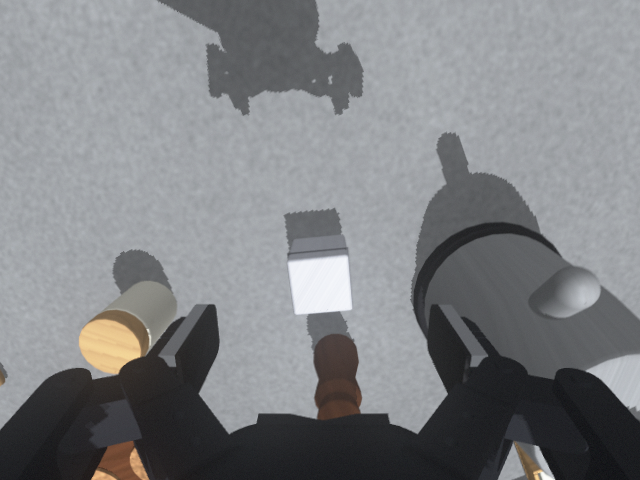

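The wrist view shows the tea top corners at about (288,257), (349,250), (353,309) and (295,314), and the canister lid centred at (113,342). The mill is behind the tin.

```bash
python3 - <<'E'
from h import *
im=cv2.imread("pics/w1.png");p=eyes.camera_params("wrist");s=bot.observe()
m=cv2.inRange(im,(205,205,205),(255,255,255));k,_,st,_2=cv2.connectedComponentsWithStats(m)
lab=_[285,320];print(st[lab])
r=cv2.minAreaRect(np.argwhere(_==lab)[:,::-1].astype(np.float32));print(r)
for c in(cv2.boxPoints(r),np.array([(288,257),(349,250),(353,309),(295,314)])):
    w=np.array([plane(p,q,.07) for q in c]);print(w.round(3).tolist(),w.mean(0).round(4))
    for a,b in zip(w,np.roll(w,-1,0)):
        y=np.arctan2(*(b-a)[::-1]); jaw=s['tool_rot'][2]-np.pi/2
        print(y%(np.pi/2),np.linalg.norm(a-b),"spin",(y-jaw+np.pi/4)%(np.pi/2)-np.pi/4)
print("can",plane(p,(113,342),.09))
E
```

```text
[ 288  256   64   59 3139]
((320.1791076660156, 285.3379821777344), (54.33189392089844, 59.65855407714844), 83.8844985961914)
[[0.424, 0.373], [0.441, 0.424], [0.492, 0.407], [0.474, 0.354]] [0.4578 0.3893]
1.2472150755448108 0.05336783667801127 spin 0.11278193086171551
1.254714826399328 0.053867643839819214 spin 0.12028168171623266
1.2531340213995241 0.05606081974052759 spin 0.11870087671642882
1.2050243053113636 0.05424622157196848 spin 0.07059116062826831
[[0.42, 0.375], [0.437, 0.427], [0.492, 0.407], [0.474, 0.356]] [0.4557 0.3913]
1.2546441349187476 0.05469425278261829 spin 0.12021099023565229
1.219865028636022 0.0583425624733003 spin 0.08543188395292667
1.2299203068958566 0.05462782169141926 spin 0.09548716221276132
1.2204987775476166 0.05699002883825075 spin 0.08606563286452129
can [0.4205512  0.19693462]
```

```bash
python3 - <<'E'
from h import *
P={n:eyes.camera_params(n) for n in("scene","side","wrist")}
cv2.imwrite("pics/side1.png",eyes.grab_frame("side"))
w=eyes.grab_frame("wrist");cv2.imwrite("pics/w1b.png",w)
m=cv2.inRange(w,(205,205,205),(255,255,255));l=cv2.connectedComponentsWithStats(m);print(l[3][l[1][285,320]],bot.observe()['position'])
a=cv2.imread("pics/side0.png");s=a[160:240,260:340];cv2.imwrite("pics/c2.png",cv2.resize(s,None,fx=7,fy=7,interpolation=cv2.INTER_CUBIC))
for X in([.457,.39,.07],[.465,.38,.07],[.4205,.197,.09],[.4285,.183,.09],bot.observe()['position']):
    print(X,{n:proj(p,X).round(1).tolist() for n,p in P.items()})
E
```

```text
[318.59833173 288.02791145] [0.40265675 0.41759718 0.23074863]
[0.457, 0.39, 0.07] {'scene': [368.2, 153.7], 'side': [288.0, 173.0], 'wrist': [320.5, 285.0]}
[0.465, 0.38, 0.07] {'scene': [368.3, 156.3], 'side': [290.5, 174.2], 'wrist': [314.4, 296.5]}
[0.4205, 0.197, 0.09] {'scene': [325.2, 175.5], 'side': [277.8, 193.4], 'wrist': [113.0, 341.9]}
[0.4285, 0.183, 0.09] {'scene': [324.3, 179.0], 'side': [280.6, 195.4], 'wrist': [105.9, 354.1]}
[0.40265675 0.41759718 0.23074863] {'scene': [364.7, 106.9], 'side': [269.8, 122.7], 'wrist': [322.5, 306.3]}
```

View pics/c2.png

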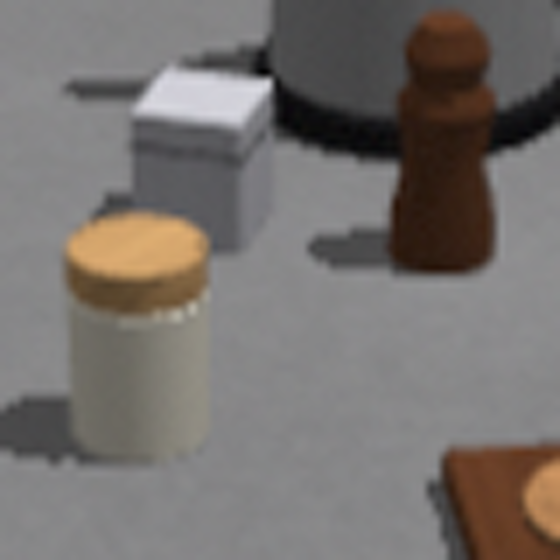

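Scene and side agree on the tea tin at about (0.463,0.382) and the canister at (0.4285,0.183). The wrist frame was taken while the arm was still settling. I'll move above the tin, let it settle and look again.

```bash
python3 -m jog '[{"delta_pos":[30,-17,0],"spin":0.05,"claw":0},{"delta_pos":[60,-34,0],"spin":0.1,"claw":0},{"delta_pos":[60,-34,0],"spin":0.1,"claw":0},{"delta_pos":[60,-34,0],"spin":0.1,"claw":0},{"delta_pos":[60,-34,0],"spin":0.1,"claw":0},{"delta_pos":[60,-34,0],"spin":0.1,"claw":0}]'; cat > tea.py <<'E'
from h import *
import sys
s=bot.observe();p=eyes.camera_params("wrist");im=eyes.grab_frame("wrist");cv2.imwrite(f"pics/{sys.argv[1]}.png",im)
p2=eyes.camera_params("wrist");print(p['origin']-p2['origin'])
u,v=proj(p,[.463,.383,.07]).astype(int);print(u,v,s['position'].round(4),s['tool_rot'].round(3))
m=cv2.inRange(im,(205,205,205),(255,255,255));l=cv2.connectedComponentsWithStats(m);L=l[1][v,u];print(l[2][L])
r=cv2.minAreaRect(np.argwhere(l[1]==L)[:,::-1].astype(np.float32));print(r)
w=np.array([plane(p,q,.07) for q in cv2.boxPoints(r)]);print(w.mean(0).round(4))
jaw=s['tool_rot'][2]-np.pi/2
for a,b in zip(w,np.roll(w,-1,0)):
    y=np.arctan2(*(b-a)[::-1]);print(np.linalg.norm(a-b).round(4),"spin",((y-jaw+np.pi/4)%(np.pi/2)-np.pi/4).round(3))
E
python3 tea.py w2
```

```text
clock: 1.5
position: [0.4616, 0.3847, 0.2307]
tool_rot: [-3.141, -0.001, 2.809]
force: [-0.3, 0.2, 0.1]
grip_width: 0.0857
[-1.79598428e-04  1.70726314e-04 -3.25541242e-05]
320 223 [0.4616 0.3847 0.2307] [-3.141e+00 -1.000e-03  2.809e+00]
[ 293  187   64   62 3778]
((324.5, 217.5), (61.0, 63.0), 90.0)
[0.4594 0.3877]
0.0531 spin -0.0
0.054 spin 0.026
0.0558 spin -0.0
0.054 spin -0.024
```

View pics/w2.png

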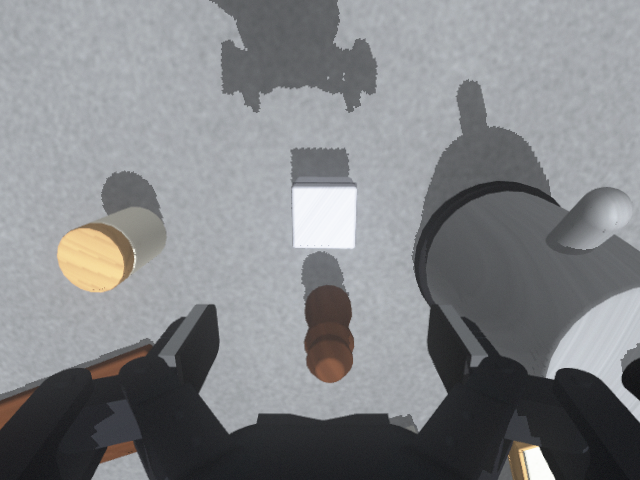

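Tin centre measured at (0.459,0.388), square to the jaws, so I descend.

```bash
python3 -m jog '[{"delta_pos":[-1,2,-45],"spin":0,"claw":0},{"delta_pos":[-1,2,-90],"spin":0,"claw":0},{"delta_pos":[-1,2,-135],"spin":0,"claw":0},{"delta_pos":[-1,2,-170],"spin":0,"claw":0},{"delta_pos":[-1,2,-195],"spin":0,"claw":0},{"delta_pos":[-1,2,-211],"spin":0,"claw":0},{"delta_pos":[-1,2,-211],"spin":0,"claw":0},{"delta_pos":[-1,2,-211],"spin":0,"claw":0}]' && python3 -m jog '[{"delta_pos":[0,0,0],"spin":0,"claw":1},{"delta_pos":[0,0,0],"spin":0,"claw":1},{"delta_pos":[0,0,0],"spin":0,"claw":1},{"delta_pos":[0,0,0],"spin":0,"claw":1},{"delta_pos":[0,0,0],"spin":0,"claw":1},{"delta_pos":[0,0,0],"spin":0,"claw":1},{"delta_pos":[0,0,0],"spin":0,"claw":1},{"delta_pos":[0,0,0],"spin":0,"claw":1}]' 50
```

```text
clock: 2.35
position: [0.461, 0.387, 0.0206]
tool_rot: [3.142, -0.001, 2.809]
force: [0.7, 0.4, 0.7]
grip_width: 0.0855
clock: 3.15
position: [0.4615, 0.3875, 0.0221]
tool_rot: [3.14, 0.0, 2.809]
force: [-2.2, -2.4, 13.0]
grip_width: 0.0557
```

```bash
python3 -m jog '[{"delta_pos":[0,0,30],"spin":0,"claw":1},{"delta_pos":[0,0,70],"spin":0,"claw":1},{"delta_pos":[0,0,115],"spin":0,"claw":1},{"delta_pos":[0,0,160],"spin":0,"claw":1},{"delta_pos":[0,0,180],"spin":0,"claw":1},{"delta_pos":[0,0,180],"spin":0,"claw":1},{"delta_pos":[0,0,180],"spin":0,"claw":1},{"delta_pos":[0,0,180],"spin":0,"claw":1}]'; python3 - <<'E'
from h import *
p=eyes.camera_params("wrist");s=bot.observe();im=eyes.grab_frame("wrist")
p2=eyes.camera_params("side");im2=eyes.grab_frame("side")
cv2.imwrite("pics/w3.png",np.hstack([cv2.resize(im,(400,300)),cv2.resize(im2[20:320,170:570],(400,300))]));print(s['position'],s['tool_rot'])
E
```

```text
clock: 3.95
position: [0.461, 0.3871, 0.201]
tool_rot: [3.141, -0.0, 2.809]
force: [-0.2, 0.7, -1.9]
grip_width: 0.0558
[0.46104924 0.38706219 0.20102859] [ 3.14132531e+00 -3.69597215e-04  2.80932938e+00]
```

View pics/w3.png

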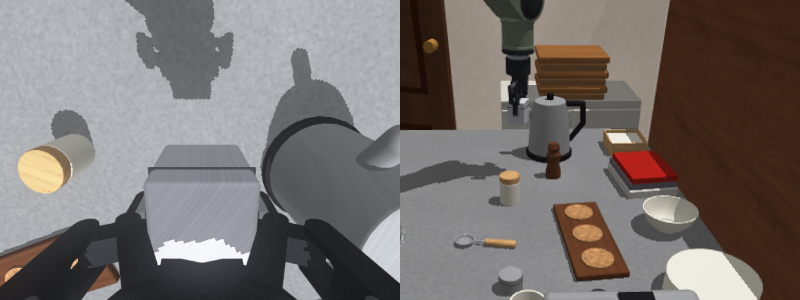

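```bash
python3 -m jog '[{"delta_pos":[15,-30,0],"spin":0,"claw":1},{"delta_pos":[36,-70,0],"spin":0,"claw":1},{"delta_pos":[57,-110,0],"spin":0,"claw":1},{"delta_pos":[77,-150,0],"spin":0,"claw":1},{"delta_pos":[98,-190,0],"spin":0,"claw":1},{"delta_pos":[118,-230,0],"spin":0,"claw":1},{"delta_pos":[139,-270,0],"spin":0,"claw":1},{"delta_pos":[157,-305,0],"spin":0,"claw":1}]' && python3 -m jog '[{"delta_pos":[0,0,0],"spin":0,"claw":1},{"delta_pos":[0,0,0],"spin":0,"claw":1},{"delta_pos":[0,0,0],"spin":0,"claw":1}]'
```

```text
clock: 4.85
position: [0.6186, 0.0796, 0.2001]
tool_rot: [-3.141, -0.001, 2.808]
force: [0.5, 0.5, -1.5]
grip_width: 0.0553
clock: 5.15
position: [0.6181, 0.0807, 0.1995]
tool_rot: [-3.141, -0.003, 2.809]
force: [-0.4, 0.5, -1.3]
grip_width: 0.0555
```

```bash
python3 -m jog '[{"delta_pos":[0,1,-40],"spin":0,"claw":1},{"delta_pos":[0,1,-80],"spin":0,"claw":1},{"delta_pos":[0,1,-115],"spin":0,"claw":1},{"delta_pos":[0,1,-138],"spin":0,"claw":1},{"delta_pos":[0,1,-148],"spin":0,"claw":1},{"delta_pos":[0,1,-152],"spin":0,"claw":1},{"delta_pos":[0,1,-154],"spin":0,"claw":1},{"delta_pos":[0,1,-154],"spin":0,"claw":1}]'
```

```text
clock: 5.95
position: [0.6186, 0.0821, 0.0465]
tool_rot: [-3.142, -0.001, 2.81]
force: [0.6, -0.7, -0.4]
grip_width: 0.0556
```

```bash
python3 -m jog '[{"delta_pos":[0,0,-2],"spin":0,"claw":1},{"delta_pos":[0,0,-2],"spin":0,"claw":1},{"delta_pos":[0,0,-2],"spin":0,"claw":1}]'
```

```text
clock: 6.25
position: [0.6188, 0.0821, 0.0449]
tool_rot: [3.141, -0.001, 2.81]
force: [-0.2, -0.4, -1.8]
grip_width: 0.0554
```

```bash
python3 -m jog '[{"delta_pos":[0,0,-1],"spin":0,"claw":1},{"delta_pos":[0,0,-1],"spin":0,"claw":0.4},{"delta_pos":[0,0,-1],"spin":0,"claw":0},{"delta_pos":[0,0,-1],"spin":0,"claw":0},{"delta_pos":[0,0,-1],"spin":0,"claw":0},{"delta_pos":[0,0,-1],"spin":0,"claw":0},{"delta_pos":[0,0,-1],"spin":0,"claw":0},{"delta_pos":[0,0,-1],"spin":0,"claw":0}]' && python3 -m jog '[{"delta_pos":[0,0,30],"spin":0,"claw":0},{"delta_pos":[0,0,75],"spin":0,"claw":0},{"delta_pos":[0,0,125],"spin":0,"claw":0},{"delta_pos":[-30,17,165],"spin":0,"claw":0},{"delta_pos":[-70,40,185],"spin":0,"claw":0},{"delta_pos":[-110,63,185],"spin":0,"claw":0},{"delta_pos":[-150,85,185],"spin":0,"claw":0},{"delta_pos":[-190,100,185],"spin":0,"claw":0}]' && python3 -m jog '[{"delta_pos":[0,0,0],"spin":0,"claw":0},{"delta_pos":[0,0,0],"spin":0,"claw":0},{"delta_pos":[0,0,0],"spin":0,"claw":0}]'; python3 - <<'E'
from h import *
p=eyes.camera_params("wrist");s=bot.observe();im=eyes.grab_frame("wrist");cv2.imwrite("pics/w4.png",im)
print(s['position'],s['tool_rot'],proj(p,[.4285,.183,.09]),proj(p,[.618,.082,.092]),proj(p,[.618,.082,.022]))
hsv=cv2.cvtColor(im,cv2.COLOR_BGR2HSV);l=cv2.connectedComponentsWithStats(cv2.inRange(hsv,(8,60,120),(28,255,255)))
for q,c in zip(l[2][1:],l[3][1:]):
    if q[4]>800: print(q,c,plane(p,(q[0]+q[2]/2,q[1]+q[3]/2),.09))
E
```

```text
clock: 7.05
position: [0.6188, 0.0821, 0.0439]
tool_rot: [3.141, -0.001, 2.81]
force: [0.3, -0.6, -0.7]
grip_width: 0.0849
clock: 7.85
position: [0.427, 0.1833, 0.2291]
tool_rot: [3.141, -0.0, 2.811]
force: [0.9, 1.9, -0.2]
grip_width: 0.0852
clock: 8.15
position: [0.4279, 0.183, 0.2293]
tool_rot: [3.14, 0.0, 2.81]
force: [0.3, -0.1, -0.3]
grip_width: 0.0854
[0.42785803 0.18298484 0.22928951] [3.14026794e+00 1.44798370e-04 2.81004702e+00] [321.89920108 228.54072674] [287.96911852 436.70254723] [293.27558844 388.96402333]
[ 291  185   72   71 4060] [326.49211823 220.45935961] [0.4235195  0.18905959]
[  91  212   38   74 1322] [109.20574887 248.86157337] [0.38727986 0.01001776]
[ 199  390   46   44 1067] [223.84442362 409.75070291] [0.57071257 0.03126418]
```

View pics/w4.png

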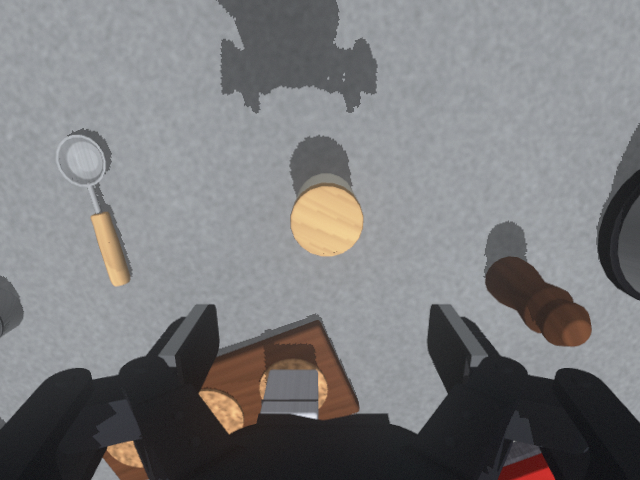

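The tin stands centred on its mat and the canister is at about (0.426,0.186). I descend on it.

```bash
python3 -m jog '[{"delta_pos":[-2,3,-45],"spin":0,"claw":0},{"delta_pos":[-2,3,-90],"spin":0,"claw":0},{"delta_pos":[-2,3,-130],"spin":0,"claw":0},{"delta_pos":[-2,3,-165],"spin":0,"claw":0},{"delta_pos":[-2,3,-185],"spin":0,"claw":0},{"delta_pos":[-2,3,-196],"spin":0,"claw":0},{"delta_pos":[-2,3,-196],"spin":0,"claw":0},{"delta_pos":[-2,3,-196],"spin":0,"claw":0}]' && python3 -m jog '[{"delta_pos":[0,0,0],"spin":0,"claw":1},{"delta_pos":[0,0,0],"spin":0,"claw":1},{"delta_pos":[0,0,0],"spin":0,"claw":1},{"delta_pos":[0,0,0],"spin":0,"claw":1},{"delta_pos":[0,0,0],"spin":0,"claw":1},{"delta_pos":[0,0,0],"spin":0,"claw":1},{"delta_pos":[0,0,0],"spin":0,"claw":1},{"delta_pos":[0,0,0],"spin":0,"claw":1}]' 50 && python3 -m jog '[{"delta_pos":[0,0,20],"spin":0,"claw":1},{"delta_pos":[0,0,50],"spin":0,"claw":1},{"delta_pos":[0,0,90],"spin":0,"claw":1},{"delta_pos":[0,0,135],"spin":0,"claw":1},{"delta_pos":[0,0,180],"spin":0,"claw":1},{"delta_pos":[0,0,200],"spin":0,"claw":1},{"delta_pos":[0,0,200],"spin":0,"claw":1},{"delta_pos":[0,0,200],"spin":0,"claw":1}]'
```

```text
clock: 9.0
position: [0.4265, 0.1857, 0.0337]
tool_rot: [3.14, 0.0, 2.809]
force: [0.1, -0.3, 0.6]
grip_width: 0.0854
clock: 9.8
position: [0.4274, 0.1862, 0.0349]
tool_rot: [3.138, 0.002, 2.809]
force: [-1.0, 0.1, 13.7]
grip_width: 0.0592
clock: 10.6
position: [0.4272, 0.1861, 0.2349]
tool_rot: [3.138, 0.002, 2.809]
force: [0.5, 0.1, -4.0]
grip_width: 0.0586
```

```bash
python3 -m jog '[{"delta_pos":[20,-30,0],"spin":0,"claw":1},{"delta_pos":[46,-72,0],"spin":0,"claw":1},{"delta_pos":[72,-114,0],"spin":0,"claw":1},{"delta_pos":[99,-156,0],"spin":0,"claw":1},{"delta_pos":[126,-198,0],"spin":0,"claw":1},{"delta_pos":[153,-240,0],"spin":0,"claw":1},{"delta_pos":[180,-282,0],"spin":0,"claw":1},{"delta_pos":[205,-324,0],"spin":0,"claw":1}]' && python3 -m jog '[{"delta_pos":[0,0,0],"spin":0,"claw":1},{"delta_pos":[0,0,0],"spin":0,"claw":1},{"delta_pos":[0,0,0],"spin":0,"claw":1},{"delta_pos":[0,0,0],"spin":0,"claw":1}]'
```

```text
clock: 11.4
position: [0.6324, -0.1396, 0.2327]
tool_rot: [3.139, -0.0, 2.809]
force: [1.1, 0.8, -2.4]
grip_width: 0.0594
clock: 11.8
position: [0.632, -0.1382, 0.2323]
tool_rot: [3.138, -0.001, 2.811]
force: [-0.2, 0.4, -2.6]
grip_width: 0.0589
```

```bash
python3 -m jog '[{"delta_pos":[0,0,-45],"spin":0,"claw":1},{"delta_pos":[0,0,-90],"spin":0,"claw":1},{"delta_pos":[0,0,-130],"spin":0,"claw":1},{"delta_pos":[0,0,-155],"spin":0,"claw":1},{"delta_pos":[0,0,-168],"spin":0,"claw":1},{"delta_pos":[0,0,-173],"spin":0,"claw":1},{"delta_pos":[0,0,-175],"spin":0,"claw":1},{"delta_pos":[0,0,-175],"spin":0,"claw":1}]' && python3 -m jog '[{"delta_pos":[0,0,-1],"spin":0,"claw":1},{"delta_pos":[0,0,-1],"spin":0,"claw":1}]'
```

```text
clock: 12.6
position: [0.6327, -0.1382, 0.0585]
tool_rot: [3.138, 0.001, 2.811]
force: [0.4, -0.2, -3.1]
grip_width: 0.0594
clock: 12.8
position: [0.6333, -0.1383, 0.0584]
tool_rot: [3.138, 0.002, 2.811]
force: [0.2, -0.2, -3.3]
grip_width: 0.0591
```

```bash
python3 -m jog '[{"delta_pos":[-1,0,-2],"spin":0,"claw":1},{"delta_pos":[-1,0,-2],"spin":0,"claw":0.4},{"delta_pos":[-1,0,-2],"spin":0,"claw":0},{"delta_pos":[-1,0,-2],"spin":0,"claw":0},{"delta_pos":[-1,0,-2],"spin":0,"claw":0},{"delta_pos":[-1,0,-2],"spin":0,"claw":0},{"delta_pos":[-1,0,-2],"spin":0,"claw":0},{"delta_pos":[-1,0,-2],"spin":0,"claw":0}]' && python3 -m jog '[{"delta_pos":[0,0,30],"spin":0,"claw":0},{"delta_pos":[0,0,75],"spin":0,"claw":0},{"delta_pos":[0,0,120],"spin":0,"claw":0},{"delta_pos":[0,0,165],"spin":0,"claw":0},{"delta_pos":[-10,-50,175],"spin":0,"claw":0},{"delta_pos":[-20,-95,175],"spin":0,"claw":0},{"delta_pos":[-30,-140,175],"spin":0,"claw":0},{"delta_pos":[-36,-190,175],"spin":0,"claw":0}]' && python3 -m jog '[{"delta_pos":[0,-10,0],"spin":0,"claw":0},{"delta_pos":[0,-10,0],"spin":0,"claw":0},{"delta_pos":[0,-10,0],"spin":0,"claw":0},{"delta_pos":[0,-10,0],"spin":0,"claw":0}]'; python3 - <<'E'
from h import *
p=eyes.camera_params("wrist");s=bot.observe();im=eyes.grab_frame("wrist");cv2.imwrite("pics/w5.png",im)
print(s['position'],s['tool_rot'],proj(p,[.598,-.347,.084]))
E
```

```text
clock: 13.6
position: [0.6322, -0.1382, 0.0564]
tool_rot: [3.138, 0.002, 2.811]
force: [0.1, -0.2, 0.2]
grip_width: 0.0858
clock: 14.4
position: [0.5956, -0.3292, 0.2319]
tool_rot: [3.137, 0.002, 2.812]
force: [0.7, -0.1, 1.4]
grip_width: 0.0852
clock: 14.8
position: [0.5963, -0.3374, 0.2318]
tool_rot: [3.137, 0.002, 2.814]
force: [0.5, -0.4, 0.2]
grip_width: 0.0853
[ 0.59627114 -0.33738376  0.23182332] [3.13656915e+00 2.17454769e-03 2.81356357e+00] [310.68612072 230.33637482]
```

View pics/w5.png

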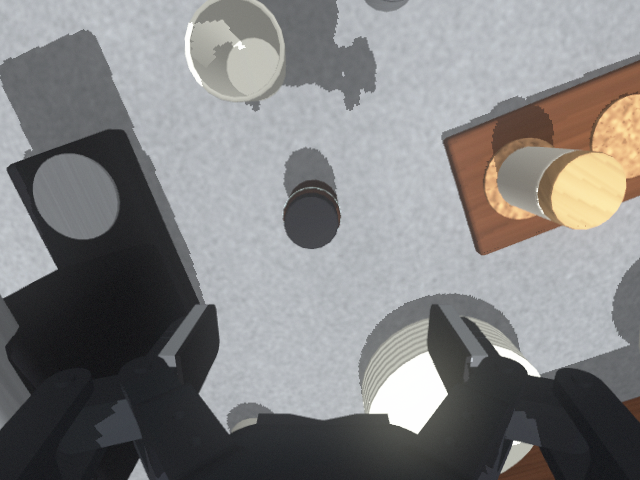

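```bash
python3 - <<'E'
from h import *
p=eyes.camera_params("wrist");print("jar",plane(p,(312,219),.084),"can",plane(p,(582,190),.112))
P={n:eyes.camera_params(n) for n in("scene","side")}
im=eyes.grab_frame("scene");cv2.imwrite("pics/scene2.png",im)
hsv=cv2.cvtColor(im,cv2.COLOR_BGR2HSV);l=cv2.connectedComponentsWithStats(cv2.inRange(hsv,(8,60,120),(28,255,255)))
for q,c in zip(l[2][1:],l[3][1:]):
    if q[4]>60 and 220<q[1]<320: print(q,c,plane(P['scene'],c,.112),plane(P['scene'],c,.022))
E
```

```text
jar [ 0.5891944  -0.34290334] can [ 0.62704263 -0.14131687]
[263 221  18  18 129] [271.35658915 229.45736434] [ 0.45180874 -0.09541516] [ 0.40179653 -0.051694  ]
[335 239  27  13 127] [348.57480315 246.11023622] [0.66840952 0.01162171] [0.63404035 0.06307314]
[ 292  252   50   48 1051] [316.79162702 271.69647954] [ 0.65516485 -0.11857209] [ 0.61983914 -0.07652334]
```

```bash
python3 -m jog '[{"delta_pos":[-2,-8,-45],"spin":0,"claw":0},{"delta_pos":[-2,-8,-90],"spin":0,"claw":0},{"delta_pos":[-2,-8,-135],"spin":0,"claw":0},{"delta_pos":[-2,-8,-175],"spin":0,"claw":0},{"delta_pos":[-2,-8,-200],"spin":0,"claw":0},{"delta_pos":[-2,-8,-212],"spin":0,"claw":0},{"delta_pos":[-2,-8,-212],"spin":0,"claw":0},{"delta_pos":[-2,-8,-212],"spin":0,"claw":0}]' && python3 -m jog '[{"delta_pos":[0,0,0],"spin":0,"claw":1},{"delta_pos":[0,0,0],"spin":0,"claw":1},{"delta_pos":[0,0,0],"spin":0,"claw":1},{"delta_pos":[0,0,0],"spin":0,"claw":1},{"delta_pos":[0,0,0],"spin":0,"claw":1},{"delta_pos":[0,0,0],"spin":0,"claw":1},{"delta_pos":[0,0,0],"spin":0,"claw":1},{"delta_pos":[0,0,0],"spin":0,"claw":1}]' 50 && python3 -m jog '[{"delta_pos":[0,0,20],"spin":0,"claw":1},{"delta_pos":[0,0,50],"spin":0,"claw":1},{"delta_pos":[0,0,90],"spin":0,"claw":1},{"delta_pos":[0,0,135],"spin":0,"claw":1},{"delta_pos":[0,0,180],"spin":0,"claw":1},{"delta_pos":[0,0,220],"spin":0,"claw":1},{"delta_pos":[0,0,220],"spin":0,"claw":1},{"delta_pos":[0,0,220],"spin":0,"claw":1}]'
```

```text
clock: 15.7
position: [0.595, -0.3459, 0.0213]
tool_rot: [3.137, 0.004, 2.814]
force: [-0.2, 0.1, 1.0]
grip_width: 0.0857
clock: 16.5
position: [0.5956, -0.3463, 0.0229]
tool_rot: [3.137, 0.006, 2.814]
force: [-1.8, 0.4, 12.0]
grip_width: 0.0511
clock: 17.3
position: [0.5957, -0.3463, 0.2437]
tool_rot: [3.138, 0.007, 2.814]
force: [0.5, 0.4, -3.4]
grip_width: 0.0509
```

```bash
python3 -m jog '[{"delta_pos":[3,30,0],"spin":0,"claw":1},{"delta_pos":[7,72,0],"spin":0,"claw":1},{"delta_pos":[11,116,0],"spin":0,"claw":1},{"delta_pos":[15,160,0],"spin":0,"claw":1},{"delta_pos":[19,204,0],"spin":0,"claw":1},{"delta_pos":[23,248,0],"spin":0,"claw":1},{"delta_pos":[26,288,0],"spin":0,"claw":1},{"delta_pos":[29,318,0],"spin":0,"claw":1}]' && python3 -m jog '[{"delta_pos":[0,0,0],"spin":0,"claw":1},{"delta_pos":[0,0,0],"spin":0,"claw":1},{"delta_pos":[0,0,0],"spin":0,"claw":1},{"delta_pos":[0,0,0],"spin":0,"claw":1}]';python3 - <<'E'
from h import *
w=eyes.grab_frame("wrist");s=eyes.grab_frame("side")
cv2.imwrite("pics/w6.png",np.hstack([cv2.resize(w,(400,300)),cv2.resize(s[150:300,260:460],(400,300))]))
E
```

```text
clock: 18.1
position: [0.6239, -0.0251, 0.2421]
tool_rot: [3.138, 0.005, 2.816]
force: [0.7, 0.3, -2.7]
grip_width: 0.0509
clock: 18.5
position: [0.6236, -0.0266, 0.2417]
tool_rot: [3.138, 0.004, 2.814]
force: [0.9, -0.6, -2.9]
grip_width: 0.0511
```

View pics/w6.png

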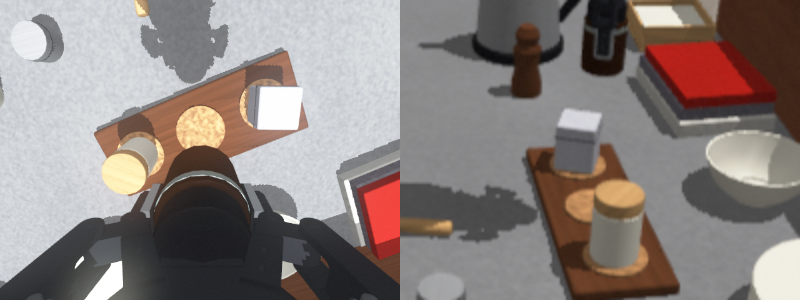

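Held jar is upright; the canister and tin stand on their mats. I lower the jar.

```bash
python3 -m jog '[{"delta_pos":[1,-1,-45],"spin":0,"claw":1},{"delta_pos":[1,-1,-90],"spin":0,"claw":1},{"delta_pos":[1,-1,-135],"spin":0,"claw":1},{"delta_pos":[1,-1,-170],"spin":0,"claw":1},{"delta_pos":[1,-1,-188],"spin":0,"claw":1},{"delta_pos":[1,-1,-194],"spin":0,"claw":1},{"delta_pos":[1,-1,-196],"spin":0,"claw":1},{"delta_pos":[1,-1,-197],"spin":0,"claw":1}]' && python3 -m jog '[{"delta_pos":[0,0,-1],"spin":0,"claw":1},{"delta_pos":[0,0,-1],"spin":0,"claw":1}]'
```

```text
clock: 19.4
position: [0.6254, -0.0275, 0.046]
tool_rot: [3.137, 0.006, 2.814]
force: [0.6, -0.8, -2.5]
grip_width: 0.0512
clock: 19.6
position: [0.626, -0.0275, 0.046]
tool_rot: [3.137, 0.007, 2.814]
force: [-0.7, 0.5, -2.3]
grip_width: 0.051
```

```bash
python3 -m jog '[{"delta_pos":[-1,0,-2],"spin":0,"claw":1},{"delta_pos":[-1,0,-2],"spin":0,"claw":0.4},{"delta_pos":[-1,0,-2],"spin":0,"claw":0},{"delta_pos":[-1,0,-2],"spin":0,"claw":0},{"delta_pos":[-1,0,-2],"spin":0,"claw":0},{"delta_pos":[-1,0,-2],"spin":0,"claw":0},{"delta_pos":[-1,0,-2],"spin":0,"claw":0},{"delta_pos":[-1,0,-2],"spin":0,"claw":0}]' && python3 -m jog '[{"delta_pos":[0,0,30],"spin":0,"claw":0},{"delta_pos":[0,0,75],"spin":0,"claw":0},{"delta_pos":[0,0,120],"spin":0,"claw":0},{"delta_pos":[0,0,165],"spin":0,"claw":0},{"delta_pos":[-30,-30,180],"spin":0,"claw":0},{"delta_pos":[-60,-60,180],"spin":0,"claw":0},{"delta_pos":[-92,-90,180],"spin":0,"claw":0},{"delta_pos":[-125,-120,180],"spin":0,"claw":0}]' && python3 -m jog '[{"delta_pos":[-32,-30,0],"spin":0,"claw":0},{"delta_pos":[-64,-60,0],"spin":0,"claw":0},{"delta_pos":[-75,-70,0],"spin":0,"claw":0},{"delta_pos":[-75,-70,0],"spin":0,"claw":0},{"delta_pos":[-75,-70,0],"spin":0,"claw":0},{"delta_pos":[-75,-70,0],"spin":0,"claw":0}]'; python3 - <<'E'
from h import *
p=eyes.camera_params("wrist");s=bot.observe();im=eyes.grab_frame("wrist");cv2.imwrite("pics/w7.png",im)
print(s['position'],s['tool_rot'],proj(p,[.4247,-.2177,.045]))
E
```

```text
clock: 20.4
position: [0.625, -0.0275, 0.0439]
tool_rot: [3.137, 0.007, 2.814]
force: [0.2, 0.3, -0.3]
grip_width: 0.0851
clock: 21.2
position: [0.4987, -0.1485, 0.2241]
tool_rot: [3.137, 0.008, 2.814]
force: [1.2, -1.3, -0.0]
grip_width: 0.0858
clock: 21.8
position: [0.4247, -0.2175, 0.2241]
tool_rot: [3.137, 0.008, 2.816]
force: [0.1, -0.3, -0.1]
grip_width: 0.0851
[ 0.42467586 -0.21750789  0.22406637] [3.13659262 0.008061   2.81578859] [320.75966797 215.28629666]
```

View pics/w7.png

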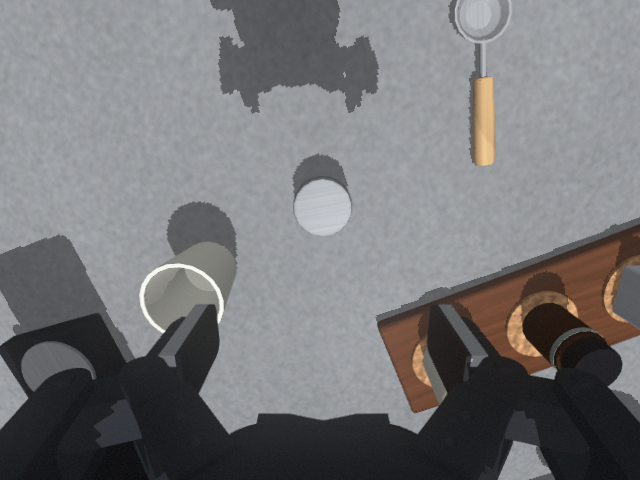

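Spice tin top at (323,207), predicted (321,215). I use the mean and descend.

```bash
python3 -m jog '[{"delta_pos":[-2,3,-45],"spin":0,"claw":0},{"delta_pos":[-2,3,-90],"spin":0,"claw":0},{"delta_pos":[-2,3,-135],"spin":0,"claw":0},{"delta_pos":[-2,3,-175],"spin":0,"claw":0},{"delta_pos":[-2,3,-200],"spin":0,"claw":0},{"delta_pos":[-2,3,-213],"spin":0,"claw":0},{"delta_pos":[-2,3,-213],"spin":0,"claw":0},{"delta_pos":[-2,3,-213],"spin":0,"claw":0}]' && python3 -m jog '[{"delta_pos":[0,0,0],"spin":0,"claw":1},{"delta_pos":[0,0,0],"spin":0,"claw":1},{"delta_pos":[0,0,0],"spin":0,"claw":1},{"delta_pos":[0,0,0],"spin":0,"claw":1},{"delta_pos":[0,0,0],"spin":0,"claw":1},{"delta_pos":[0,0,0],"spin":0,"claw":1},{"delta_pos":[0,0,0],"spin":0,"claw":1},{"delta_pos":[0,0,0],"spin":0,"claw":1}]' 50 && python3 -m jog '[{"delta_pos":[0,0,20],"spin":0,"claw":1},{"delta_pos":[0,0,50],"spin":0,"claw":1},{"delta_pos":[0,0,90],"spin":0,"claw":1},{"delta_pos":[0,0,135],"spin":0,"claw":1},{"delta_pos":[0,0,180],"spin":0,"claw":1},{"delta_pos":[0,0,220],"spin":0,"claw":1},{"delta_pos":[0,0,220],"spin":0,"claw":1},{"delta_pos":[0,0,220],"spin":0,"claw":1}]'; python3 - <<'E'
from h import *
c={n:eyes.grab_frame(n) for n in("scene","side")}
for n in c: cv2.imwrite(f"pics/{n}3.png",c[n])
a=cv2.resize(c["scene"][220:310,280:400],(480,360),interpolation=cv2.INTER_CUBIC)
b=cv2.resize(c["side"][190:310,310:410],(300,360),interpolation=cv2.INTER_CUBIC)
cv2.imwrite("pics/c3.png",np.hstack([a,b]))
E
```

```text
clock: 22.65
position: [0.4232, -0.2145, 0.0117]
tool_rot: [3.137, 0.009, 2.816]
force: [-0.1, 0.2, 0.6]
grip_width: 0.0856
clock: 23.45
position: [0.4239, -0.2147, 0.013]
tool_rot: [3.137, 0.011, 2.816]
force: [-2.8, 1.7, 20.8]
grip_width: 0.0532
clock: 24.25
position: [0.4241, -0.2147, 0.2341]
tool_rot: [3.136, 0.013, 2.816]
force: [-0.0, 0.8, -1.5]
grip_width: 0.0527
```

View pics/c3.png

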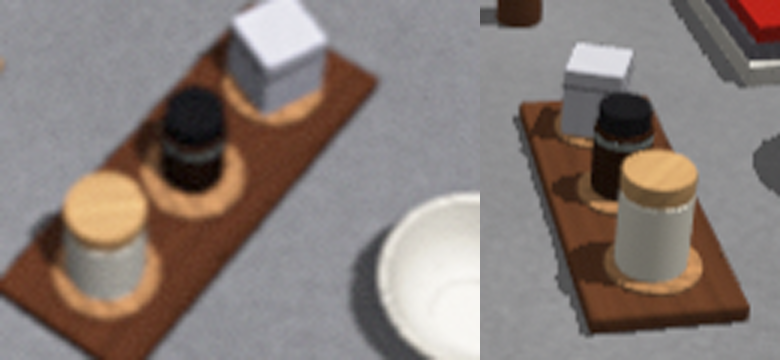

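Crops show tea top ≈(279,34), jar cap ≈(193,108), canister lid ≈(105,205) at 4x in scene; in the side crop they are ≈(118,65), (145,111), (178,170) at 3x.

```bash
python3 - <<'E'
from h import *
S,D=eyes.camera_params("scene"),eyes.camera_params("side")
for nm,a,b,z,t in[("tea",(279,34),(118,65),.092,(.618,.082)),("jar",(193,108),(145,111),.106,(.625,-.028)),("can",(105,205),(178,170),.112,(.632,-.138))]:
    print(nm,t,plane(S,(280+a[0]/4,220+a[1]/4),z).round(4),plane(D,(310+b[0]/3,190+b[1]/3),z).round(4))
E
```

```text
tea (0.618, 0.082) [0.622  0.0773] [0.6143 0.0706]
jar (0.625, -0.028) [ 0.6222 -0.0276] [ 0.6202 -0.037 ]
can (0.632, -0.138) [ 0.6312 -0.1374] [ 0.6287 -0.1386]
```

```bash
python3 -m jog '[{"delta_pos":[20,30,0],"spin":0,"claw":1},{"delta_pos":[46,69,0],"spin":0,"claw":1},{"delta_pos":[72,108,0],"spin":0,"claw":1},{"delta_pos":[98,147,0],"spin":0,"claw":1},{"delta_pos":[124,186,0],"spin":0,"claw":1},{"delta_pos":[150,225,0],"spin":0,"claw":1},{"delta_pos":[176,264,0],"spin":0,"claw":1},{"delta_pos":[197,296,0],"spin":0,"claw":1}]' && python3 -m jog '[{"delta_pos":[0,0,0],"spin":0,"claw":1},{"delta_pos":[0,0,0],"spin":0,"claw":1},{"delta_pos":[0,0,0],"spin":0,"claw":1},{"delta_pos":[0,0,0],"spin":0,"claw":1}]'; python3 - <<'E'
from h import *
w=eyes.grab_frame("wrist");s=eyes.grab_frame("side")
cv2.imwrite("pics/w8.png",np.hstack([cv2.resize(w,(400,300)),cv2.resize(s[130:280,260:460],(400,300))]))
E
```

```text
clock: 25.15
position: [0.6208, 0.0841, 0.2307]
tool_rot: [3.137, 0.007, 2.818]
force: [-0.3, -0.8, -1.0]
grip_width: 0.0526
clock: 25.55
position: [0.6204, 0.0828, 0.2304]
tool_rot: [3.138, 0.007, 2.816]
force: [0.2, 0.5, -0.8]
grip_width: 0.0527
```

View pics/w8.png

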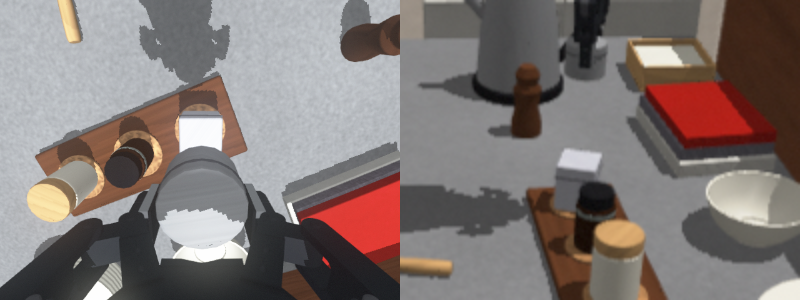

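```bash
python3 -m jog '[{"delta_pos":[1,-2,-35],"spin":0,"claw":1},{"delta_pos":[1,-2,-70],"spin":0,"claw":1},{"delta_pos":[1,-2,-98],"spin":0,"claw":1},{"delta_pos":[1,-2,-114],"spin":0,"claw":1},{"delta_pos":[1,-2,-121],"spin":0,"claw":1},{"delta_pos":[1,-2,-124],"spin":0,"claw":1},{"delta_pos":[1,-2,-125],"spin":0,"claw":1},{"delta_pos":[1,-2,-125],"spin":0,"claw":1}]'; python3 - <<'E'
from h import *
w=eyes.grab_frame("scene");s=eyes.grab_frame("side")
cv2.imwrite("pics/w9.png",np.hstack([cv2.resize(w[190:265,310:410],(400,300),interpolation=2),cv2.resize(s[180:255,310:410],(400,300),interpolation=2)]))
E
```

```text
clock: 26.45
position: [0.622, 0.0811, 0.1067]
tool_rot: [3.137, 0.009, 2.816]
force: [-0.0, -0.3, -1.8]
grip_width: 0.0527
```

View pics/w9.png

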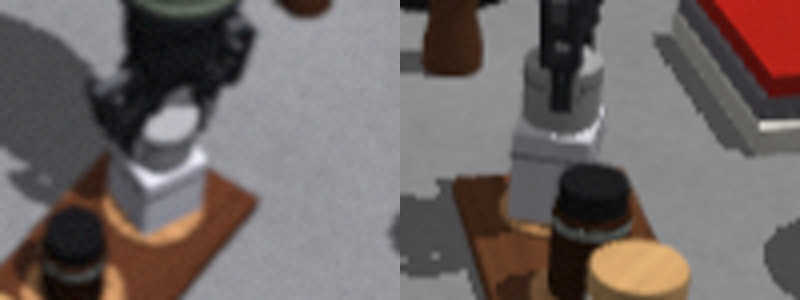

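The spice tin is centred over the tea tin to within a few mm. I lower the last 2 mm and release.

```bash
python3 -m jog '[{"delta_pos":[-1,0,-2],"spin":0,"claw":1},{"delta_pos":[-1,0,-2],"spin":0,"claw":1},{"delta_pos":[-1,0,-2],"spin":0,"claw":0.4},{"delta_pos":[-1,0,-2],"spin":0,"claw":0},{"delta_pos":[-1,0,-2],"spin":0,"claw":0},{"delta_pos":[-1,0,-2],"spin":0,"claw":0},{"delta_pos":[-1,0,-2],"spin":0,"claw":0},{"delta_pos":[-1,0,-2],"spin":0,"claw":0}]' && python3 -m jog '[{"delta_pos":[0,0,20],"spin":0,"claw":0},{"delta_pos":[0,0,55],"spin":0,"claw":0},{"delta_pos":[0,0,100],"spin":0,"claw":0},{"delta_pos":[-40,0,140],"spin":0,"claw":0},{"delta_pos":[-90,0,140],"spin":0,"claw":0},{"delta_pos":[-130,0,140],"spin":0,"claw":0},{"delta_pos":[-130,0,140],"spin":0,"claw":0},{"delta_pos":[-130,0,140],"spin":0,"claw":0}]';  python3 -m jog '[{"delta_pos":[0,0,0],"spin":0,"claw":0},{"delta_pos":[0,0,0],"spin":0,"claw":0}]'; python3 - <<'E'
from h import *
w=eyes.grab_frame("scene");s=eyes.grab_frame("side");r=eyes.grab_frame("wrist")
p=eyes.camera_params("wrist");print(proj(p,[.62,.08,.137]))
cv2.imwrite("pics/wr.png",r)
cv2.imwrite("pics/w10.png",np.hstack([cv2.resize(w[190:310,280:400],(360,360),interpolation=2),cv2.resize(s[180:300,310:430],(360,360),interpolation=2)]))
cv2.imwrite("pics/full.png",np.vstack([np.hstack([cv2.resize(w,(400,300)),cv2.resize(r,(400,300))]),np.hstack([cv2.resize(w[190:290,280:410],(400,300),interpolation=2),cv2.resize(s[180:300,290:450],(400,300),interpolation=2)])]))
E
```

```text
clock: 27.35
position: [0.621, 0.0812, 0.1046]
tool_rot: [3.137, 0.008, 2.816]
force: [-0.3, -0.6, 0.1]
grip_width: 0.0856
clock: 28.15
position: [0.4908, 0.0813, 0.2452]
tool_rot: [3.136, 0.009, 2.817]
force: [0.6, -0.4, 1.3]
grip_width: 0.0855
clock: 28.35
position: [0.4916, 0.0813, 0.2451]
tool_rot: [3.136, 0.01, 2.816]
force: [0.1, 0.2, 0.5]
grip_width: 0.0854
[369.26058055 378.22413265]
```

View pics/full.png

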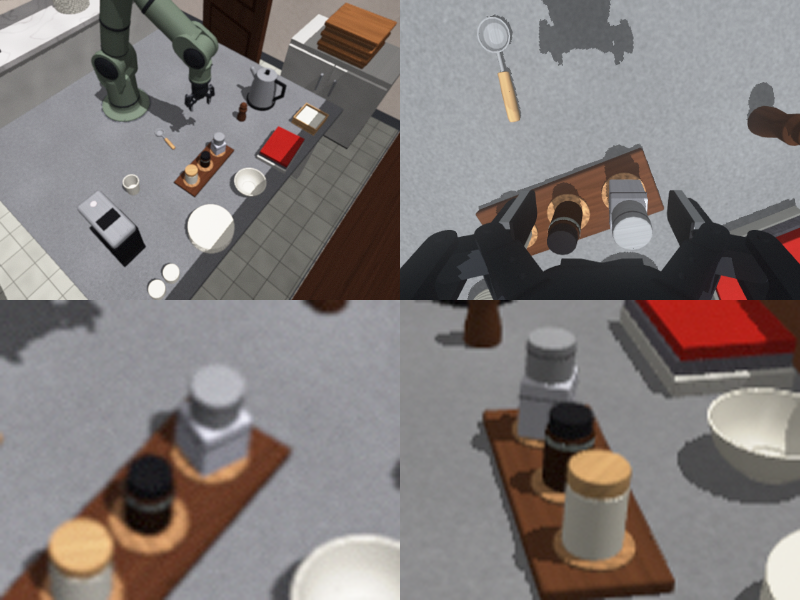

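```bash
python3 - <<'E'
from h import *
print(plane(eyes.camera_params("scene"),(350.5,219),.137),plane(eyes.camera_params("side"),(350.4,196),.137))
bot.job_done(); print(bot.observe()['clock'])
E
```

```text
[0.61987319 0.07914982] [0.61538671 0.07618824]
the job is handed in; nothing more can be done
the job is handed in; nothing more can be done
```

I laid out the board as asked and handed the job in at about 28.5 s of the 128 s; it gave no verdict. The coffee machine is at the -y end, so the canister is on mat_c, the jar on mat_b and the square tin on mat_a, with the round tin on the square tin.

- **Final pictures:** everything stands upright, and the gripper is open and clear of everything. The cup and pepper mill look undisturbed, though I judged that by eye and did not measure it.
- **Positions:** in the scene camera all three items came out within about 6 mm of their mat centres. The round tin is at (0.620, 0.079) against the square tin at (0.622, 0.077), about 3 mm apart.
- **Disagreements:**
  - The side camera put the square tin about 12 mm and the jar about 10 mm off centre, mostly along its line of sight, where it is weakest. In that same view the round tin is about 6 mm from the square tin.
  - The wrist camera read some 6–10 mm away from the scene camera, so I aimed the grasps between the two.

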